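# Hang the wide saddle rack on the drying rail

### The arm

A 6-joint arm with a two-finger parallel gripper is mounted at the origin on the work surface. World frame = base frame: x ahead of the robot, y to its left, z up, the work surface at z = 0. Lengths are in m, angles in rad, forces in N, time in s.
With the tool pointing down it reaches from about 0.25 to 0.775 m from the base axis. Payload 4 kg.
Tool frame: the origin (TCP) lies at the very end of the fingers, on their centre line; the grasp point (between the pads) lies 19 mm behind it; y points along the fingers, x is the direction in which the jaws open and shut, and the axes are right-handed (so a half turn about y gives the same grasp; the last joint's range is limited). The gripper opens to 94 mm and grips with 3 to 60 N. Pads are 16 mm wide; open, the fingers measure 119 mm over their backs; the gripper's body (75 mm by 177 mm) begins 78 mm behind the grasp point.
Start: joints at [-1.374, 0.087, 1.371, -0, 1.684, -0.103], TCP at [0.162, -0.525, 0.176] pointing down, gripper open.
Joint ranges: [-3.1, 3.1], [-0.76, 2.03], [0.27, 2.55], [-1.08, 4.22], [0.17, 2.65], [-2.57, 2.57]. Speed limits (rad/s): [2.79, 2.79, 3.14, 3.14, 3.14, 3.14].

### API

Orientations are given as [roll, pitch, yaw] about the fixed x, y, z axes, in that order (R = Rz(yaw) Ry(pitch) Rx(roll)).
In Python, from bench import robot, snapshot, workorder gives the robot as it stands.
- The arm moves only by the tool play_rows, never from a script. Its argument "steps" is a list of rows, each an object of numbers: "x", "y", "z": the shift along the world's x, y, z in m; "rx", "ry", "rz": the turn, a rotation vector about the world's x, y, z in rad; "hand": the finger opening in m, from 0 to 0.094. A call has 1 to 8 rows; each row shifts and turns the commanded pose from where the row before left it; what a row does not reach is not made up. A row lasts 1/8 s, in which the tool goes at most 62.5 mm and 10.7 degrees, less where a joint would pass 70% of its speed; a pose out of reach is approached as far as the arm can. A call is refused whole if a number of a shift passes 0.0625 or a number of a turn 0.188, either way. A call with a gripper value outside its range is refused whole. The fingers move at their own pace and stop on an object; the grip force is fixed at half the most. Time passes only in rows, so rows that do not move let the fingers close. It gives the time, the measured TCP pose, the force and the opening at its end, in the units of the state.
- robot.get_obs(): the state, without advancing time (a new reading comes with each control period).
- snapshot(name): name is "scene" or "top" or "wrist"; returns a dict with "color" (480x640x3 uint8, red, green, blue), "range_z" (480x640 float32, m along the optical axis (not along the pixel's ray), 0 where there is no reading), "fov_y" (degrees; the focal length in pixels is half the picture's height over the tangent of half this angle, whatever the lens; pixels are square), "cx", "cy" (the principal point, pixels), "T" (4x4, takes a point from camera to world coordinates). Camera axes: x right, y down, z forward; pixel columns grow to the right and rows downward; lengths in m; the calibration is good to about 2 mm. A picture is of the moment at which its call begins.
- workorder.close_job(): hands the job in, once; it reports no verdict.
The state is a dict: "time": time; "joint_positions": joint angles; "qvel": joint speeds; "joint_torque": joint torques, N m; "tool_pos": TCP position; "ee_rot": TCP orientation; "wrist_force": force on the tool from outside, world axes, zero at the start; "wrist_torque": the same for the moment, N m; "width": finger opening in m.
Only numpy, scipy, OpenCV 4.12 (cv2) and the standard library are available. Lean on these libraries where they do the work, as an engineer would, in place of code of your own. Each camera call takes 0.05 s, during which the arm holds its last target.

### The job

Two steel saddle racks from the sink stand on the counter. Take the wide one, whose gap is large enough for the bar, and hang it over the middle of the drying rail so that one leg is on each side of the bar and it hangs free, level and at rest. Leave the narrow rack standing where it is.

Things in the scene. Friction and masses are not known exactly. Their poses are not given: they have to be found in the camera images.
- wide_saddle: Wide rack: steel plate inverted U on two legs, black grip on top, half-turn symmetric, 0.3 kg. Origin: centre of underside, z up. Legs 4 mm thick, 56 mm apart inside along x, 70 mm long along y, straight to 72 mm, then a round crown: inner top 100 mm, outer top 104 mm above origin. Feet ledges: 104 mm overall in x, 14 mm high. Hung: y along the bar, crown on it, origin 51 mm over the counter.
- wide_grip (a point): Middle of the wide rack's black grip bar, 134 mm straight above the rack's origin, axes as the rack's. The bar is 12 mm thick along x, 64 mm long along y, 14 mm high, and stands on two 8 mm pillars at y = -24 and +24 mm, 23 mm clear above the crown.
- rail: Drying rail, fixed, beyond the racks: black drip tray 130 (x) by 360 (y) mm, 18 mm high, under a round level steel bar along y. Origin: centre of the tray's underside, z up. Bar 22 mm thick, its axis 140 mm and top 151 mm above the origin, its middle straight above it. Two 20 mm posts at y = -160 and +160 mm, heads 153 mm high. Turned up to 17 degrees from lying across the robot's front.
- narrow_saddle: Narrow rack, left alone: like the wide one and 70 mm long along y, but its gap is 12 mm, too small for the bar; 52 mm wide overall in x, 127 mm high. Origin: centre of underside, z up. It stands to the left or right of the wide one. (An orange bowl far right and a steel canister far left are not part of the job.)
Not all that is in view belongs to the job. What is shaped like the wide_saddle but green is not meant.

How it is judged:
On the way:
1. the wide rack is lifted until its feet are about bar-high (135 mm) (height (world z) of wide_saddle above 0.135 m), for 0.1 s.
At the end, for the whole second after the job is handed in: Wide rack at rest, crown on the bar, a leg each side: origin 38-66 mm above the rail's, within 35 mm across and 50 mm along the bar, upright within 15 deg, y axis along the bar within 20 deg. Narrow rack upright within 11 deg and within 30 mm of its start (z of wide_saddle in the frame of rail between 0.038 and 0.066 m and x of wide_saddle in the frame of rail between -0.035 and 0.035 m and y of wide_saddle in the frame of rail between -0.05 and 0.05 m and angle between wide_saddle's own z axis and vertical below 0.26 rad and angle between the y axis of wide_saddle and the y axis of rail, either way round below 0.35 rad and contact force between wide_saddle and rail above 1 N and linear speed of wide_saddle below 0.03 m/s and distance of narrow_saddle from where it was at the start of the episode below 0.03 m and angle between narrow_saddle's own z axis and vertical below 0.2 rad); the robot touches nothing.
It fails at once if the narrow rack is pushed more than 30 mm or knocked over (distance of narrow_saddle from where it was at the start of the episode above 0.03 m or angle between narrow_saddle's own z axis and vertical above 0.4 rad).
It also fails if it takes over 42 s, if anything falls off the work surface, if the arm or the gripper's body presses on something with over 40 N, if the wrist force passes 120 N, or if a joint passes its speed limit or range.

## Working session

There is one attempt and no reset: what is moved stays moved. The work goes in short steps, Python scripts to look and compute and a tool call to move; the robot and the scene stay as the last step left them, time stands still between calls to the robot, and variables do not carry over. Pictures are saved under pics/ and viewed, and the job is handed in when it is done.

Besides the shell and the picture viewer there is one more tool, called after "Call:" as name([rows], argument=value, ...), one row to a line, values as JSON. play_rows: Moves the arm, as the interface text tells. Its arguments: {"type":"object","properties":{"steps":{"type":"array"}},"required":["steps"]}

```bash
mkdir -p pics; ls; python3 - <<'E'
from bench import robot, snapshot
import cv2,numpy as np
for n in("scene","top"):
    s=snapshot(n); np.savez('%s0.npz'%n,**s)
    cv2.imwrite('pics/%s0.png'%n,s['color'][:,:,::-1]); print(n,s['fov_y'],s['cx'],s['cy'],s['T'].round(3).tolist())
o=robot.get_obs(); print(o)
E
```

```text
pics
scene 53.80855672270571 320.005479126658 232.66418209798135 [[-0.714, 0.435, -0.548, 1.038], [0.7, 0.448, -0.556, 0.568], [0.004, -0.781, -0.624, 0.639], [0.0, 0.0, 0.0, 1.0]]
top 57.890249888166096 321.5823399804887 241.48587594026625 [[0.029, -0.995, 0.096, 0.462], [-1.0, -0.029, -0.001, 0.073], [0.003, -0.096, -0.995, 0.848], [0.0, 0.0, 0.0, 1.0]]
{'time': 0.1, 'joint_positions': array([-1.37409773e+00,  8.78710130e-02,  1.37206836e+00, -7.35170232e-07,
        1.68359953e+00, -1.03078394e-01]), 'qvel': array([-4.45287750e-04, -1.48663218e-03, -2.37975605e-03,  5.39615197e-05,
       -4.07024961e-04,  1.09858959e-03]), 'joint_torque': array([ 2.18428489e-03, -3.41251981e+01, -3.03301406e+01,  7.20711937e-02,
        3.04222573e-02, -9.98614610e-05]), 'tool_pos': array([ 0.1623193 , -0.52493578,  0.17494442]), 'ee_rot': array([-1.57059679,  0.00193599, -1.27101922]), 'wrist_force': array([-0.22596561,  0.21240872,  0.42409844]), 'wrist_torque': array([-0.02638394, -0.00389979, -0.02563284]), 'width': 0.09403600976839799}
```

View pics/scene0.png

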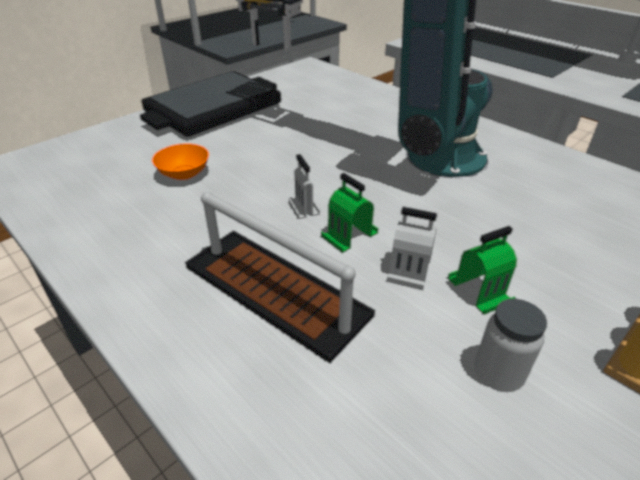

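View pics/top0.png

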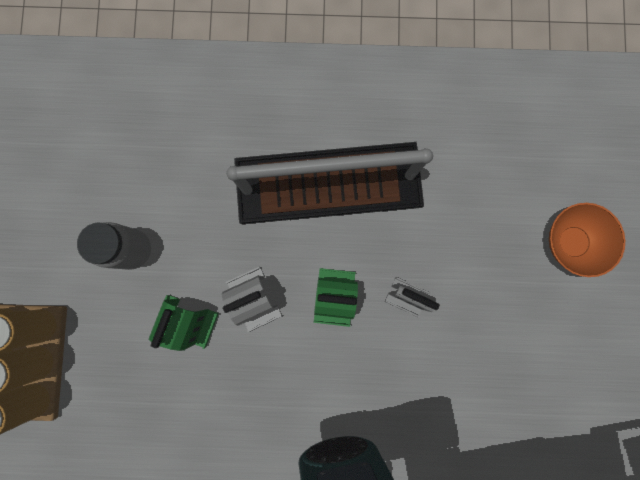

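Candidates in the top view are the steel wide rack at (250,300), the narrow steel rack at (413,297), and green look-alikes at (182,325) and (337,297). I choose the steel one with wide-set ledges at (250,300). In the scene view it is at (412,247). Next I'll check it in a close crop and measure it.

```bash
cat > h.py <<'E'
import numpy as np
def cloud(s):
    f=240/np.tan(np.radians(float(s['fov_y']))/2); z=s['range_z'].astype(float)
    v,u=np.mgrid[:480,:640]; P=np.stack([(u-s['cx'])/f*z,(v-s['cy'])/f*z,z],-1)
    return P@s['T'][:3,:3].T+s['T'][:3,3]
E
python3 - <<'E'
import numpy as np,cv2
from h import cloud
s=dict(np.load('top0.npz')); W=cloud(s)
c=s['color'][:,:,::-1]
a=cv2.resize(c[245:365,130:290],(800,600),interpolation=cv2.INTER_CUBIC); cv2.imwrite('pics/crop0.png',a)
def fit(m,t):
    p=W[m]; q=p[:,:2]; r=cv2.minAreaRect((q*1000).astype(np.float32)); e=np.linalg.svd(q-q.mean(0),full_matrices=False)[2][0]
    print(t,len(p),'mean',p.mean(0).round(4),'rect',[np.round(k,1) for k in r],'axis deg',np.degrees(np.arctan2(e[1],e[0])).round(1))
v,u=np.mgrid[:480,:640]; z=W[...,2]
win=lambda a,b,c_,d:(u>a)&(u<b)&(v>c_)&(v<d)&(s['range_z']>0)
w=win(215,290,260,340)
fit(w&(z>.128),'wide grip'); fit(w&(z>.008)&(z<.02),'wide ledges'); fit(w&(z>.09)&(z<.107),'crown')
w=win(380,445,270,325); fit(w&(z>.1),'narrow top'); fit(w&(z>.006),'narrow all')
w=win(225,440,140,225); fit(w&(z>.1),'bar'); fit(w&(z>.143),'bar top'); fit(w&(z>.006),'all');fit(w&(z>.012)&(z<.025),'tray')
w=win(310,365,260,330); fit(w&(z>.128),'green1'); w=win(145,220,290,355); fit(w&(z>.12),'green2'); fit(w&(z>.005),'green2 all')
E
```

```text
wide grip 300 mean [0.4287 0.1989 0.1409] rect [array([428.5, 199.7]), array([12. , 63.8]), np.float64(26.2)] axis deg 116.4
wide ledges 146 mean [0.4291 0.2022 0.0141] rect [array([419., 219.]), array([104. , 112.8]), np.float64(26.5)] axis deg -152.7
crown 1048 mean [0.4282 0.1984 0.0993] rect [array([428.2, 199.8]), array([57.9, 70.5]), np.float64(26.6)] axis deg 116.8
narrow top 291 mean [ 0.4407 -0.0933  0.1272] rect [array([440.6, -94.1]), array([63.6, 12. ]), np.float64(66.7)] axis deg 66.7
narrow all 836 mean [ 0.4402 -0.0905  0.075 ] rect [array([440.8, -94.4]), array([70.7, 52.3]), np.float64(66.6)] axis deg 65.0
bar 2823 mean [0.6566 0.0633 0.148 ] rect [array([658.2,  63.1]), array([ 23.5, 341.6]), np.float64(7.0)] axis deg -83.0
bar top 2590 mean [0.6572 0.0631 0.1495] rect [array([658. ,  62.5]), array([ 23.3, 340.4]), np.float64(6.9)] axis deg -83.0
all 12507 mean [0.6505 0.0617 0.0464] rect [array([655.8,  62.4]), array([137.1, 360.4]), np.float64(6.8)] axis deg 97.0
tray 8610 mean [0.6491 0.0603 0.0159] rect [array([658.9,  62.7]), array([130.8, 360.2]), np.float64(7.0)] axis deg 96.9
green1 293 mean [0.4368 0.0453 0.1412] rect [array([436.7,  45.1]), array([63.7, 11.9]), np.float64(85.3)] axis deg -94.7
green2 359 mean [0.3825 0.3258 0.1396] rect [array([382.7, 327. ]), array([12.7, 62.9]), np.float64(71.6)] axis deg 161.8
green2 all 2239 mean [0.3802 0.3139 0.0845] rect [array([385. , 336.3]), array([123.6,  70.5]), np.float64(71.7)] axis deg -153.5
```

View pics/crop0.png

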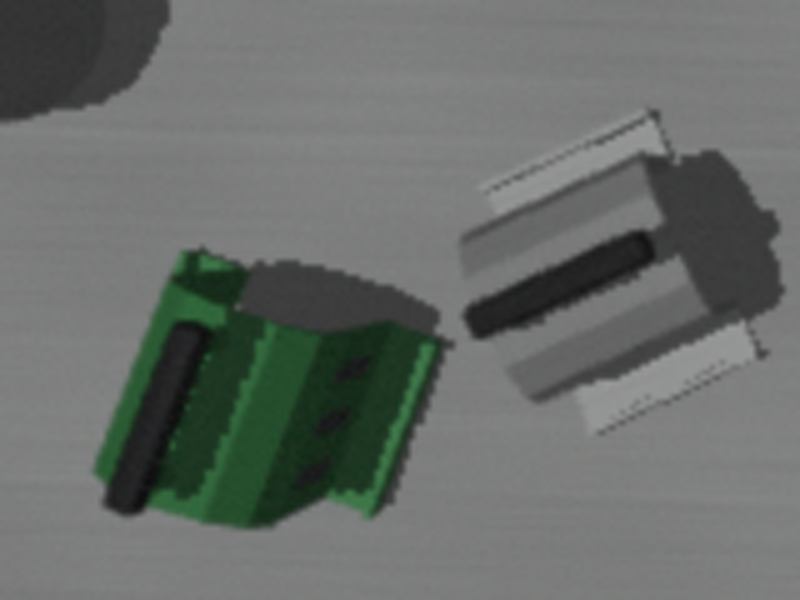

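The crop shows the steel wide rack with its black grip centred at (560,285) and pale ledges on both sides. The green look-alike is at (270,400).

| Item | Position (m) | Angle |
|---|---|---|
| Wide rack grip | (0.4285, 0.1997) | rack yaw 26.4° |
| Middle of the bar | (0.658, 0.0627) | rail yaw 7° |

I'll move above the grip first.

Call:
play_rows([
  {"x":0.01,"y":0.03,"z":0.04,"rz":0.12,"hand":0.06},
  {"x":0.019,"y":0.053,"z":0.02,"rz":0.124},
  {"x":0.019,"y":0.053,"rz":0.124},
  {"x":0.019,"y":0.053,"rz":0.124},
  {"x":0.019,"y":0.053,"rz":0.124},
  {"x":0.019,"y":0.053,"rz":0.124},
  {"x":0.019,"y":0.053,"rz":0.124},
  {"x":0.019,"y":0.053,"rz":0.124},
])

```text
schema error: expected keys x, y, z, rx, ry, rz, hand
```

Call:
play_rows([
  {"x":0.01,"y":0.03,"z":0.04,"rx":0,"ry":0,"rz":0.12,"hand":0.06},
  {"x":0.019,"y":0.053,"z":0.02,"rx":0,"ry":0,"rz":0.124,"hand":0.06},
  {"x":0.019,"y":0.053,"z":0,"rx":0,"ry":0,"rz":0.124,"hand":0.06},
  {"x":0.019,"y":0.053,"z":0,"rx":0,"ry":0,"rz":0.124,"hand":0.06},
  {"x":0.019,"y":0.053,"z":0,"rx":0,"ry":0,"rz":0.124,"hand":0.06},
  {"x":0.019,"y":0.053,"z":0,"rx":0,"ry":0,"rz":0.124,"hand":0.06},
  {"x":0.019,"y":0.053,"z":0,"rx":0,"ry":0,"rz":0.124,"hand":0.06},
  {"x":0.019,"y":0.053,"z":0,"rx":0,"ry":0,"rz":0.124,"hand":0.06},
])

```text
time: 1.1
tool_pos: [0.3055, -0.1227, 0.2357]
ee_rot: [-1.571, -0.0, -0.28]
wrist_force: [1.5, -0.3, -0.5]
width: 0.0599
```

Call:
play_rows([
  {"x":0.0176,"y":0.0462,"z":0,"rx":0,"ry":0,"rz":0.106,"hand":0.06},
  {"x":0.0176,"y":0.0462,"z":0,"rx":0,"ry":0,"rz":0.106,"hand":0.06},
  {"x":0.0176,"y":0.0462,"z":0,"rx":0,"ry":0,"rz":0.106,"hand":0.06},
  {"x":0.0176,"y":0.0462,"z":0,"rx":0,"ry":0,"rz":0.106,"hand":0.06},
  {"x":0.0176,"y":0.0462,"z":0,"rx":0,"ry":0,"rz":0.106,"hand":0.06},
  {"x":0.0176,"y":0.0462,"z":0,"rx":0,"ry":0,"rz":0.106,"hand":0.06},
  {"x":0.0176,"y":0.0462,"z":-0.02,"rx":0,"ry":0,"rz":0.106,"hand":0.06},
  {"x":0,"y":0,"z":0,"rx":0,"ry":0,"rz":0,"hand":0.06},
])

```text
time: 2.1
tool_pos: [0.4275, 0.2008, 0.2127]
ee_rot: [-1.57, 0.006, 0.463]
wrist_force: [0.7, 0.2, -0.7]
width: 0.0599
```

```bash
python3 - <<'E'
from bench import robot, snapshot
import cv2,numpy as np
s=snapshot("wrist"); cv2.imwrite('pics/w1.png',s['color'][:,:,::-1])
from h import cloud
W=cloud(s); z=W[...,2]; d=np.hypot(W[...,0]-.4285,W[...,1]-.1997)
m=(d<.04)&(z>.128)&(z<.15)&(s['range_z']>0); print(m.sum())
if m.sum()>20: print(W[m].mean(0), cv2.minAreaRect((W[m][:,:2]*1000).astype(np.float32)))
o=robot.get_obs(); print(o['tool_pos'],o['ee_rot'],o['joint_positions'])
E
```

```text
1554
[0.42710797 0.2030969  0.14096861] ((427.9131774902344, 201.2746124267578), (11.937627792358398, 64.1018295288086), 26.894886016845703)
[0.42772393 0.19941291 0.2141436 ] [-1.57061057  0.00442181  0.46078709] [ 3.16402608e-01 -8.83112255e-02  1.47122451e+00 -4.60892378e-04
  1.76308187e+00 -1.44471157e-01]
```

View pics/w1.png

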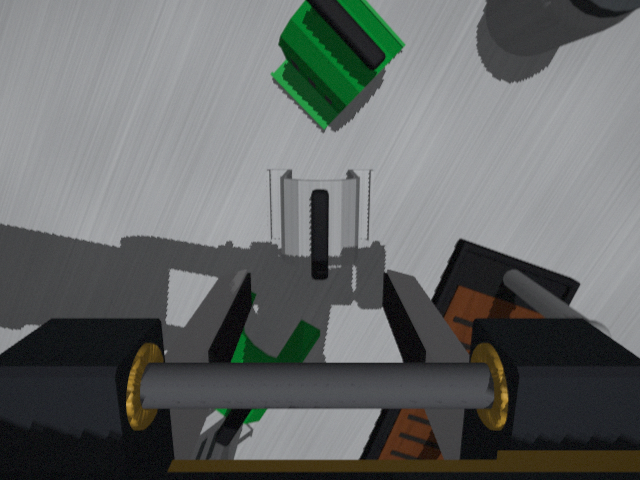

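The wrist picture shows the wide rack's grip at (320,235), centred and aligned between the fingers. The wrist measurement of the grip agrees with the top view to within 2 mm. I'll descend and close on it.

Call:
play_rows([
  {"x":0,"y":0.001,"z":-0.04,"rx":0,"ry":0,"rz":0.002,"hand":0.06},
  {"x":0,"y":0,"z":-0.035,"rx":0,"ry":0,"rz":0,"hand":0.06},
  {"x":0,"y":0,"z":-0.024,"rx":0,"ry":0,"rz":0,"hand":0.06},
  {"x":0,"y":0,"z":0,"rx":0,"ry":0,"rz":0,"hand":0.06},
  {"x":0,"y":0,"z":0,"rx":0,"ry":0,"rz":0,"hand":0},
  {"x":0,"y":0,"z":0,"rx":0,"ry":0,"rz":0,"hand":0},
  {"x":0,"y":0,"z":0,"rx":0,"ry":0,"rz":0,"hand":0},
  {"x":0,"y":0,"z":0,"rx":0,"ry":0,"rz":0,"hand":0},
])

```text
time: 3.15
tool_pos: [0.4289, 0.2, 0.1175]
ee_rot: [-1.571, -0.001, 0.461]
wrist_force: [-0.3, 0.1, -0.2]
width: 0.0237
```

Call:
play_rows([
  {"x":0,"y":0,"z":0,"rx":0,"ry":0,"rz":0,"hand":0},
  {"x":0,"y":0,"z":0,"rx":0,"ry":0,"rz":0,"hand":0},
  {"x":0,"y":0,"z":0,"rx":0,"ry":0,"rz":0,"hand":0},
])

```text
time: 3.52
tool_pos: [0.4286, 0.1999, 0.1169]
ee_rot: [-1.571, 0.0, 0.461]
wrist_force: [0.5, 0.2, 0.4]
width: 0.0004
```

The fingers closed to 0.4 mm with nothing between them, so the grasp missed. I'll look before doing anything else.

```bash
cat > g.py <<'E'
from bench import robot, snapshot
import cv2,numpy as np,sys
from h import cloud
for n in ("wrist","scene","top"):
    s=snapshot(n); cv2.imwrite('pics/%s_%s.png'%(n,sys.argv[1]),s['color'][:,:,::-1]); np.savez('%s_%s.npz'%(n,sys.argv[1]),**s)
o=robot.get_obs(); print(o['tool_pos'],o['ee_rot'],o['joint_positions'],o['wrist_force'],o['width'])
E
python3 g.py 2; python3 -c "
import cv2
a=cv2.imread('pics/scene_2.png')[150:330,290:530];cv2.imwrite('pics/scene_2c.png',cv2.resize(a,(800,600)))"
```

```text
[0.42858997 0.19992159 0.11694874] [-1.57075619e+00  2.98589184e-05  4.60996094e-01] [ 3.16463373e-01 -6.61575063e-02  1.64262742e+00  3.54179590e-05
  1.56515807e+00 -1.44532921e-01] [ 0.70367885 -1.0346937   0.01286496] 0.0005490398087972674
```

View pics/wrist_2.png

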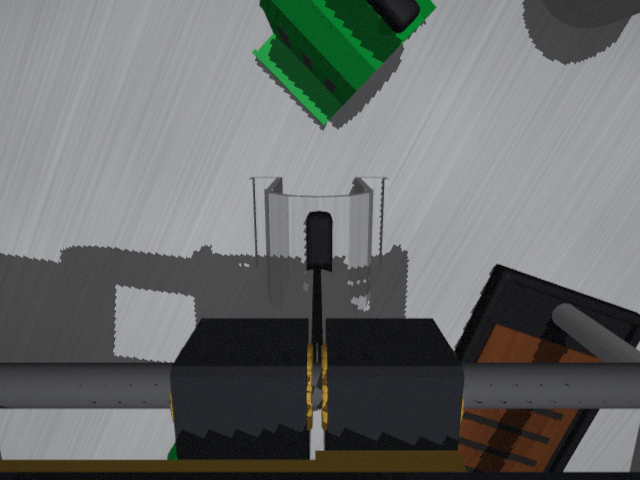

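View pics/scene_2c.png

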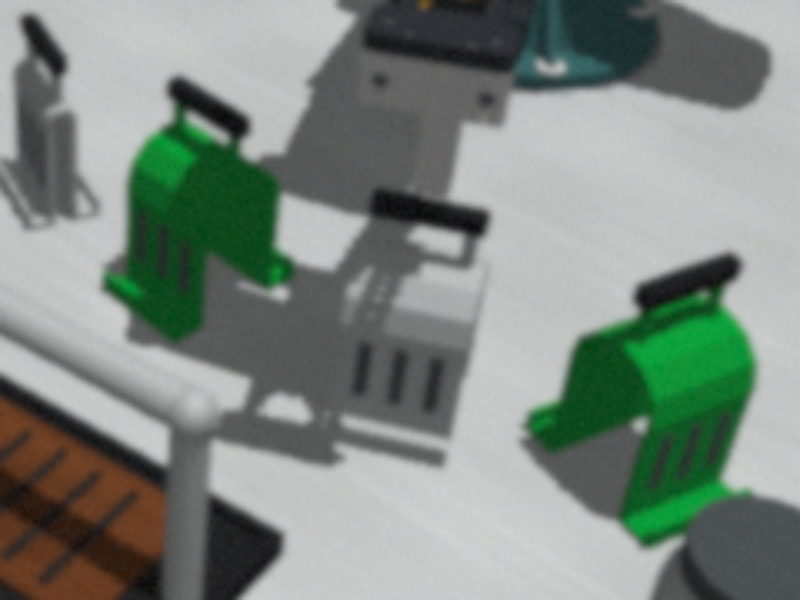

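```bash
python3 - <<'E'
import cv2,numpy as np
from h import cloud
a=cv2.imread('pics/top_2.png')[220:400,150:390];cv2.imwrite('pics/top_2c.png',cv2.resize(a,(800,600)))
for n in('scene_2','top_2','wrist_2'):
    s=dict(np.load(n+'.npz'));W=cloud(s);z=W[...,2]
    d=np.hypot(W[...,0]-.4286,W[...,1]-.1999)
    m=(d<.15)&(z>.15)&(z<.6)&(s['range_z']>0)
    p=W[m]; print(n,len(p))
    for lo in np.arange(.11,.36,.02):
        q=W[(d<.13)&(z>lo)&(z<=lo+.02)&(s['range_z']>0)]
        if len(q)>3: print(lo.round(2),len(q),q.min(0).round(3),q.max(0).round(3))
E
```

```text
scene_2 10401
0.11 150 [0.406 0.071 0.11 ] [0.445 0.328 0.13 ]
0.13 436 [0.392 0.072 0.13 ] [0.448 0.329 0.15 ]
0.15 84 [0.414 0.198 0.151] [0.444 0.215 0.17 ]
0.17 117 [0.415 0.198 0.17 ] [0.445 0.216 0.19 ]
0.19 77 [0.426 0.199 0.19 ] [0.445 0.216 0.204]
0.23 116 [0.348 0.194 0.245] [0.515 0.267 0.25 ]
0.25 771 [0.344 0.139 0.25 ] [0.519 0.268 0.27 ]
0.27 1422 [0.337 0.138 0.27 ] [0.522 0.27  0.29 ]
0.29 351 [0.404 0.182 0.29 ] [0.455 0.231 0.31 ]
0.31 323 [0.413 0.177 0.31 ] [0.458 0.238 0.33 ]
0.33 597 [0.399 0.163 0.33 ] [0.47 0.24 0.35]
0.35 549 [0.407 0.169 0.35 ] [0.467 0.239 0.37 ]
top_2 32859
0.13 111 [0.431 0.07  0.132] [0.446 0.191 0.144]
0.23 11 [0.374 0.134 0.243] [0.513 0.204 0.25 ]
0.25 601 [0.371 0.133 0.25 ] [0.519 0.206 0.27 ]
0.27 1271 [0.354 0.13  0.27 ] [0.52  0.265 0.29 ]
0.31 13 [0.405 0.153 0.325] [0.432 0.163 0.33 ]
0.33 87 [0.405 0.152 0.33 ] [0.449 0.167 0.344]
wrist_2 68194
0.11 113 [0.391 0.315 0.11 ] [0.41  0.321 0.129]
0.13 2839 [0.391 0.173 0.13 ] [0.441 0.326 0.15 ]
0.15 843 [0.412 0.202 0.15 ] [0.435 0.214 0.17 ]
0.17 1321 [0.412 0.202 0.17 ] [0.435 0.214 0.19 ]
0.19 970 [0.412 0.202 0.19 ] [0.435 0.214 0.21 ]
0.21 191 [0.421 0.203 0.21 ] [0.427 0.21  0.218]
0.23 633 [0.363 0.164 0.23 ] [0.496 0.24  0.25 ]
0.25 53826 [0.363 0.194 0.25 ] [0.469 0.251 0.27 ]
0.27 10410 [0.374 0.194 0.27 ] [0.459 0.241 0.28 ]
```

View pics/top_2c.png

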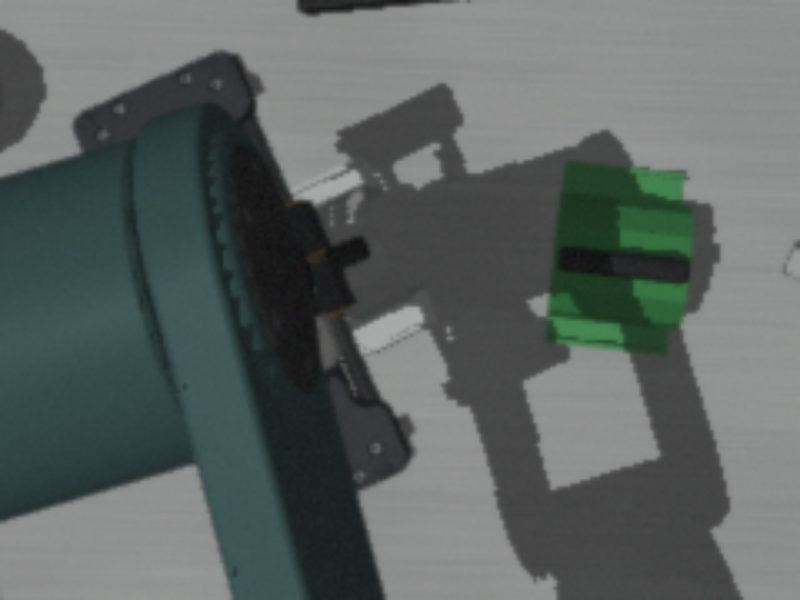

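View pics/scene_2.png

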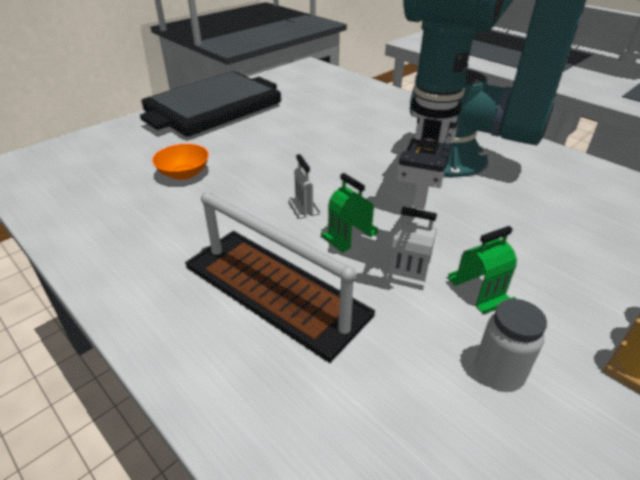

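```bash
python3 - <<'E'
import cv2,numpy as np
from h import cloud
s=dict(np.load('wrist_2.npz'));W=cloud(s);c=s['color']
for v in range(200,330,6):print(v,W[v,317].round(3),W[v,322].round(3),c[v,317])
a=cv2.imread('pics/wrist_2.png')[180:345,210:430];cv2.imwrite('pics/wrist_2c.png',cv2.resize(a,(800,600)))
s=dict(np.load('scene_2.npz'));W=cloud(s)
print('scene')
for v in range(172,228,3):print(v,[tuple(W[v,u].round(3)) for u in(414,419,424)])
E
```

```text
200 [0.412 0.231 0.106] [0.415 0.232 0.106] [149 153 152]
206 [0.414 0.228 0.105] [0.416 0.229 0.106] [151 152 154]
212 [0.413 0.23  0.133] [0.415 0.231 0.132] [21 20 19]
218 [0.414 0.228 0.141] [0.416 0.23  0.141] [19 22 24]
224 [0.415 0.226 0.142] [0.417 0.227 0.143] [26 30 33]
230 [0.416 0.224 0.141] [0.418 0.225 0.141] [25 30 32]
236 [0.417 0.221 0.142] [0.419 0.222 0.141] [27 29 33]
242 [0.418 0.219 0.142] [0.421 0.219 0.141] [28 30 34]
248 [0.42  0.216 0.141] [0.422 0.217 0.142] [29 29 32]
254 [0.421 0.213 0.141] [0.423 0.215 0.142] [24 27 29]
260 [0.422 0.211 0.141] [0.424 0.212 0.142] [26 26 28]
266 [0.424 0.208 0.141] [0.426 0.21  0.142] [12 10 16]
272 [0.425 0.206 0.142] [0.426 0.209 0.15 ] [ 5  8 10]
278 [0.426 0.203 0.141] [0.425 0.21  0.159] [14 17 20]
284 [0.427 0.201 0.142] [0.397 0.262 0.326] [5 6 4]
290 [0.429 0.198 0.142] [0.425 0.209 0.172] [11 10 10]
296 [0.429 0.197 0.148] [0.425 0.209 0.178] [ 4  6 10]
302 [0.43  0.195 0.147] [0.425 0.209 0.184] [15 16 17]
308 [0.433 0.19  0.142] [0.425 0.209 0.19 ] [14 13 13]
314 [0.434 0.187 0.142] [0.425 0.21  0.196] [5 2 4]

[... 2850 characters left out ...]
85), np.float64(0.106), np.float64(0.0)), (np.float64(0.434), np.float64(0.208), np.float64(0.132)), (np.float64(0.43), np.float64(0.215), np.float64(0.134))]
220 [(np.float64(0.297), np.float64(0.115), np.float64(0.003)), (np.float64(0.286), np.float64(0.12), np.float64(-0.0)), (np.float64(0.281), np.float64(0.13), np.float64(0.003))]
223 [(np.float64(0.422), np.float64(0.192), np.float64(0.104)), (np.float64(0.415), np.float64(0.198), np.float64(0.103)), (np.float64(0.288), np.float64(0.136), np.float64(0.001))]
226 [(np.float64(0.432), np.float64(0.199), np.float64(0.106)), (np.float64(0.424), np.float64(0.205), np.float64(0.105)), (np.float64(0.416), np.float64(0.21), np.float64(0.104))]
```

View pics/wrist_2c.png

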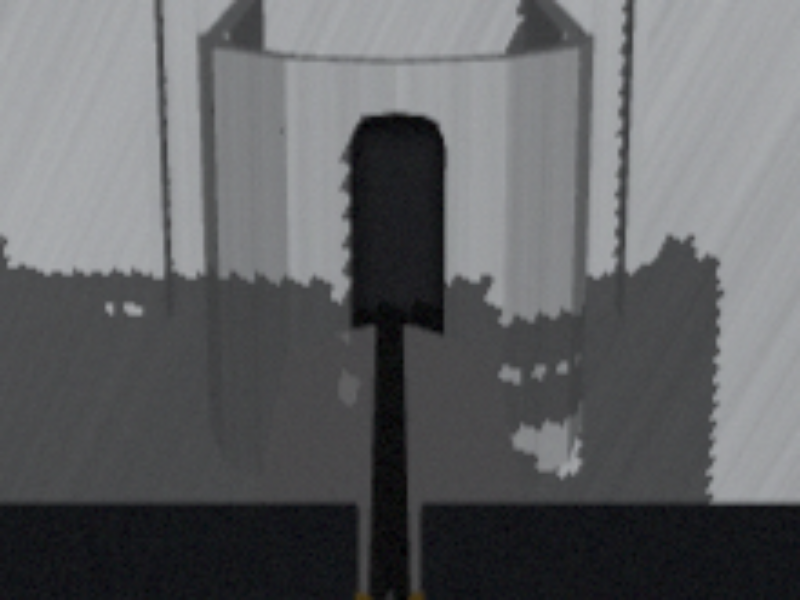

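The wrist crop shows the closed fingers (thin black strip, crop (388,330–600)) sitting above the grip bar. The scene and wrist depth both put the fingertips at z of about 0.147, against a reported TCP z of 0.117. So the true tips are about 30 mm higher than reported. I'll open and re-measure before going lower.

Call:
play_rows([
  {"x":0,"y":0,"z":0,"rx":0,"ry":0,"rz":0,"hand":0.06},
  {"x":0,"y":0,"z":0,"rx":0,"ry":0,"rz":0,"hand":0.06},
  {"x":0,"y":0,"z":0,"rx":0,"ry":0,"rz":0,"hand":0.06},
  {"x":0,"y":0,"z":0,"rx":0,"ry":0,"rz":0,"hand":0.06},
  {"x":0,"y":0,"z":0,"rx":0,"ry":0,"rz":0,"hand":0.06},
  {"x":0,"y":0,"z":0,"rx":0,"ry":0,"rz":0,"hand":0.06},
])

```text
time: 4.42
tool_pos: [0.4286, 0.1999, 0.117]
ee_rot: [-1.571, -0.0, 0.461]
wrist_force: [0.6, -0.1, -1.4]
width: 0.057
```

```bash
python3 g.py 3; python3 - <<'E'
import cv2,numpy as np
from h import cloud
a=cv2.imread('pics/scene_3.png')[150:330,290:530];cv2.imwrite('pics/scene_3c.png',cv2.resize(a,(800,600)))
ex=np.array([.895,.445]);ey=np.array([-.445,.895])
for n in('scene_3','wrist_3'):
    s=dict(np.load(n+'.npz'));W=cloud(s);q=W[...,:2]-[.4286,.1999];a=q@ex;b=q@ey;z=W[...,2]
    for sg in(1,-1):
      m=(sg*a>.028)&(sg*a<.055)&(abs(b)<.015)&(z>.11)&(z<.22)
      if m.sum():print(n,sg,m.sum(),'zmin',np.sort(z[m])[:8].round(3),'a',a[m].min().round(3),a[m].max().round(3),'b',b[m].min().round(3),b[m].max().round(3))
E
```

```text
[0.4286304  0.19990203 0.11700915] [-1.57079647e+00 -8.21321218e-05  4.61004158e-01] [ 3.16416195e-01 -6.62190497e-02  1.64256430e+00  1.16904005e-05
  1.56516610e+00 -1.44588028e-01] [ 0.27751181 -0.68304027  0.49866663] 0.059736515021158135
scene_3 1 394 zmin [0.148 0.148 0.149 0.15  0.151 0.152 0.152 0.153] a 0.031 0.046 b -0.008 0.011
scene_3 -1 31 zmin [0.148 0.15  0.15  0.151 0.152 0.153 0.155 0.156] a -0.037 -0.028 b 0.007 0.011
wrist_3 1 2905 zmin [0.146 0.146 0.147 0.147 0.148 0.148 0.148 0.148] a 0.028 0.04 b -0.009 0.011
wrist_3 -1 4308 zmin [0.146 0.147 0.147 0.147 0.147 0.147 0.147 0.147] a -0.042 -0.029 b -0.009 0.011
```

View pics/scene_3c.png

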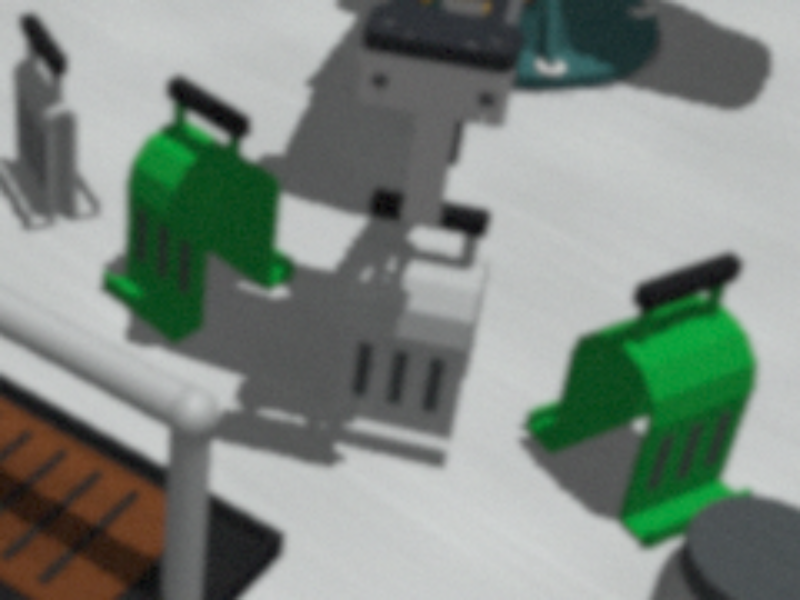

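View pics/wrist_3.png

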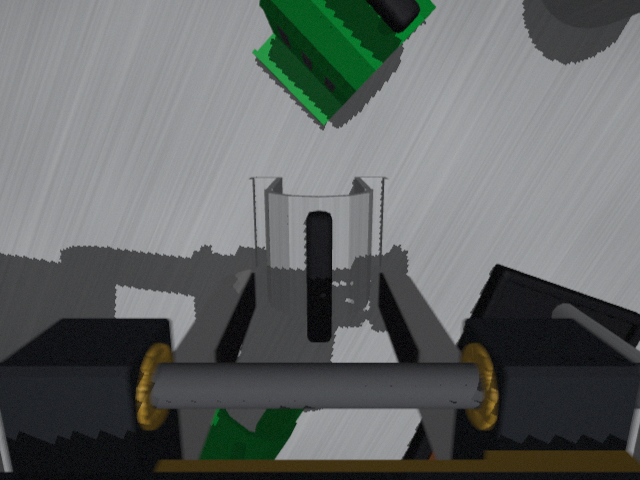

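Open, both fingertips measure z = 0.147, 29–30 mm above the reported TCP. They straddle the grip and are centred on it in x and y. The scene crop shows the front finger beside the grip at (425,215). I'll take the +30 mm z offset as real, lower by 31 mm and grip.

Call:
play_rows([
  {"x":0,"y":0,"z":-0.016,"rx":0,"ry":0,"rz":0,"hand":0.06},
  {"x":0,"y":0,"z":-0.015,"rx":0,"ry":0,"rz":0,"hand":0.06},
  {"x":0,"y":0,"z":0,"rx":0,"ry":0,"rz":0,"hand":0},
  {"x":0,"y":0,"z":0,"rx":0,"ry":0,"rz":0,"hand":0},
  {"x":0,"y":0,"z":0,"rx":0,"ry":0,"rz":0,"hand":0},
  {"x":0,"y":0,"z":0,"rx":0,"ry":0,"rz":0,"hand":0},
  {"x":0,"y":0,"z":0,"rx":0,"ry":0,"rz":0,"hand":0},
  {"x":0,"y":0,"z":0,"rx":0,"ry":0,"rz":0,"hand":0},
])

```text
time: 5.58
tool_pos: [0.429, 0.2, 0.0862]
ee_rot: [-1.571, -0.001, 0.461]
wrist_force: [1.4, -0.0, 0.0]
width: 0.0117
```

The opening is 11.7 mm, which matches the 12 mm grip. I'll lift straight up.

Call:
play_rows([
  {"x":0,"y":0,"z":0.02,"rx":0,"ry":0,"rz":0,"hand":0},
  {"x":0,"y":0,"z":0.03,"rx":0,"ry":0,"rz":0,"hand":0},
  {"x":0,"y":0,"z":0.04,"rx":0,"ry":0,"rz":0,"hand":0},
  {"x":0,"y":0,"z":0.04,"rx":0,"ry":0,"rz":0,"hand":0},
  {"x":0,"y":0,"z":0.04,"rx":0,"ry":0,"rz":0,"hand":0},
  {"x":0,"y":0,"z":0.02,"rx":0,"ry":0,"rz":0,"hand":0},
  {"x":0,"y":0,"z":0,"rx":0,"ry":0,"rz":0,"hand":0},
  {"x":0,"y":0,"z":0,"rx":0,"ry":0,"rz":0,"hand":0},
])

```text
time: 6.58
tool_pos: [0.428, 0.1996, 0.274]
ee_rot: [-1.57, 0.003, 0.461]
wrist_force: [0.7, 0.6, -3.0]
width: 0.0114
```

```bash
python3 g.py 4
```

```text
[0.42793068 0.19968487 0.27411807] [-1.57030425  0.00339982  0.46099408] [ 3.16452114e-01 -8.21173045e-02  1.34765780e+00 -2.89587638e-06
  1.87948741e+00 -1.44542007e-01] [ 0.68047746 -0.07393188 -3.27674655] 0.011800875023769232
```

View pics/scene_4.png

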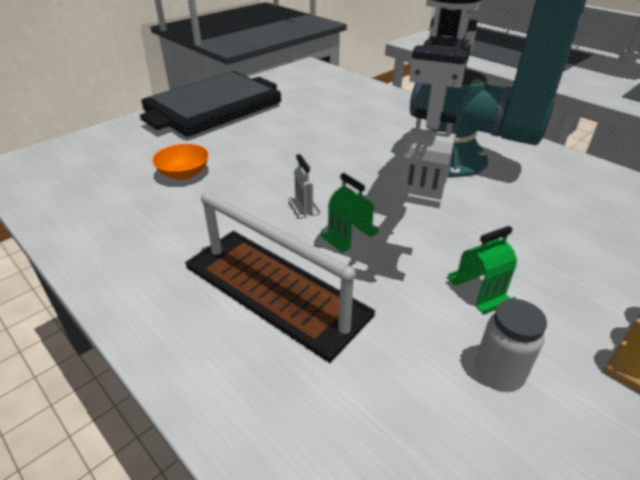

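The scene view shows the rack held level and clear at (425,175), with its origin at about 0.188 m. I'll carry it over the middle of the bar and turn it −19.4°.

Call:
play_rows([
  {"x":0.0328,"y":-0.0196,"z":0,"rx":0,"ry":0,"rz":-0.0484,"hand":0},
  {"x":0.0328,"y":-0.0196,"z":0,"rx":0,"ry":0,"rz":-0.0484,"hand":0},
  {"x":0.0328,"y":-0.0196,"z":0,"rx":0,"ry":0,"rz":-0.0484,"hand":0},
  {"x":0.0328,"y":-0.0196,"z":0,"rx":0,"ry":0,"rz":-0.0484,"hand":0},
  {"x":0.0328,"y":-0.0196,"z":0,"rx":0,"ry":0,"rz":-0.0484,"hand":0},
  {"x":0.0328,"y":-0.0196,"z":0,"rx":0,"ry":0,"rz":-0.0484,"hand":0},
  {"x":0.0328,"y":-0.0196,"z":0,"rx":0,"ry":0,"rz":-0.0484,"hand":0},
  {"x":0,"y":0,"z":0,"rx":0,"ry":0,"rz":0,"hand":0},
])

```text
time: 7.72
tool_pos: [0.6595, 0.0607, 0.2719]
ee_rot: [-1.571, 0.005, 0.119]
wrist_force: [-0.1, 0.6, -3.7]
width: 0.0116
```

Call:
play_rows([
  {"x":0,"y":0,"z":0,"rx":0,"ry":0,"rz":0,"hand":0},
  {"x":0,"y":0,"z":0,"rx":0,"ry":0,"rz":0,"hand":0},
  {"x":0,"y":0,"z":0,"rx":0,"ry":0,"rz":0,"hand":0},
])

```text
time: 8.1
tool_pos: [0.6577, 0.0634, 0.2769]
ee_rot: [-1.571, -0.001, 0.123]
wrist_force: [0.1, 0.6, -3.4]
width: 0.0118
```

```bash
python3 g.py 5; python3 - <<'E'
import cv2,numpy as np
from h import cloud
a=cv2.imread('pics/scene_5.png')[60:360,170:490];cv2.imwrite('pics/scene_5c.png',cv2.resize(a,(640,600)))
E
```

```text
[0.6579061  0.06310198 0.27659905] [-1.57089444e+00 -8.87487704e-04  1.22805461e-01] [ 9.87687214e-03  3.52646351e-01  8.56276594e-01  2.69243233e-06
  1.93177682e+00 -1.12927594e-01] [-0.20308219  0.24633729 -3.1964244 ] 0.011584783760587428
```

View pics/scene_5c.png

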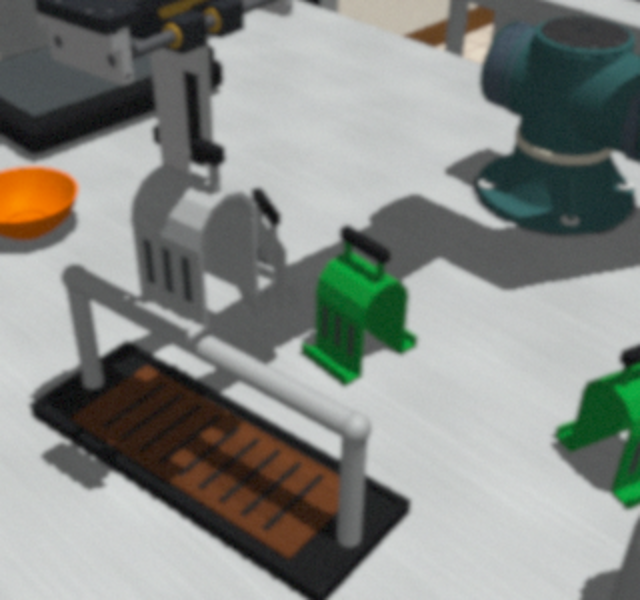

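View pics/wrist_5.png

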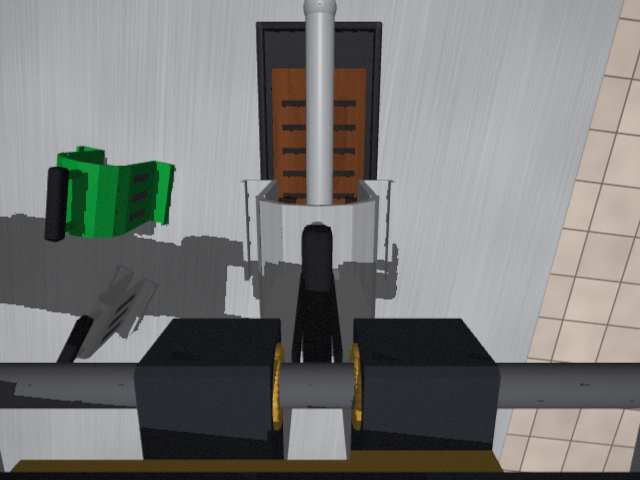

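The wrist view shows the bar (column 319) centred in the arch, with the ledges at columns 245 and 393, and it is aligned. I'll lower in stages; 139 mm takes it to contact.

Call:
play_rows([
  {"x":0,"y":0,"z":-0.02,"rx":0,"ry":0,"rz":0,"hand":0},
  {"x":0,"y":0,"z":-0.025,"rx":0,"ry":0,"rz":0,"hand":0},
  {"x":0,"y":0,"z":-0.025,"rx":0,"ry":0,"rz":0,"hand":0},
  {"x":0,"y":0,"z":-0.025,"rx":0,"ry":0,"rz":0,"hand":0},
  {"x":0,"y":0,"z":-0.025,"rx":0,"ry":0,"rz":0,"hand":0},
  {"x":0,"y":0,"z":-0.01,"rx":0,"ry":0,"rz":0,"hand":0},
  {"x":0,"y":0,"z":0,"rx":0,"ry":0,"rz":0,"hand":0},
  {"x":0,"y":0,"z":0,"rx":0,"ry":0,"rz":0,"hand":0},
])

```text
time: 9.25
tool_pos: [0.659, 0.0628, 0.1477]
ee_rot: [-1.571, -0.003, 0.122]
wrist_force: [-0.0, 0.3, -2.8]
width: 0.012
```

Call:
play_rows([
  {"x":0,"y":0,"z":-0.005,"rx":0,"ry":0,"rz":0,"hand":0},
  {"x":0,"y":0,"z":-0.003,"rx":0,"ry":0,"rz":0,"hand":0},
  {"x":0,"y":0,"z":0,"rx":0,"ry":0,"rz":0,"hand":0},
  {"x":0,"y":0,"z":0,"rx":0,"ry":0,"rz":0,"hand":0},
])

```text
time: 9.75
tool_pos: [0.6583, 0.0627, 0.138]
ee_rot: [-1.571, -0.0, 0.122]
wrist_force: [0.5, -0.2, -2.4]
width: 0.0114
```

```bash
python3 g.py 6; python3 - <<'E'
import cv2
a=cv2.imread('pics/scene_6.png')[60:360,170:490];cv2.imwrite('pics/scene_6c.png',cv2.resize(a,(640,600)))
E
```

```text
[0.65832589 0.06272241 0.13818417] [-1.57081384e+00 -4.10854935e-04  1.22172700e-01] [ 9.27931380e-03  3.45469072e-01  1.13805309e+00  2.89969003e-05
  1.65766028e+00 -1.12890861e-01] [-0.61767226 -0.95213658 -3.54295898] 0.012131697773776606
```

View pics/scene_6c.png

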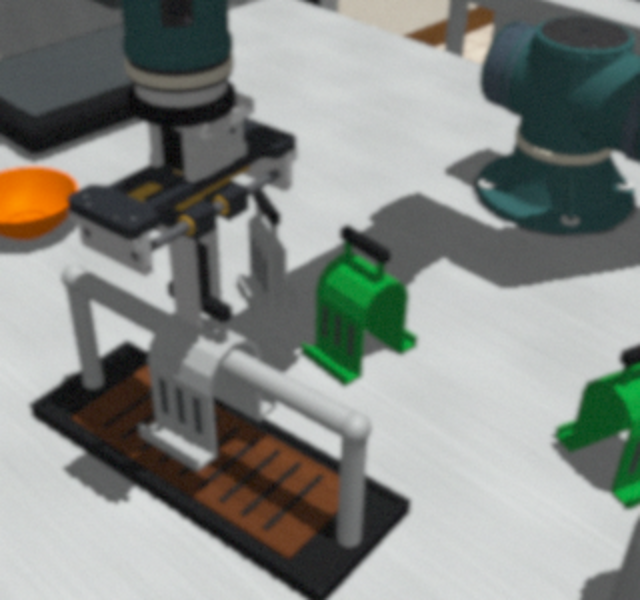

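The rack now straddles the bar, crown just above it at crop (205,340), near the middle, with the front leg over the tray. The wrist still carries its full weight (about −3 N), so about 1 mm of gap is left. I'll ease down, checking the force.

Call:
play_rows([
  {"x":0,"y":0,"z":-0.001,"rx":0,"ry":0,"rz":0,"hand":0},
  {"x":0,"y":0,"z":0,"rx":0,"ry":0,"rz":0,"hand":0},
  {"x":0,"y":0,"z":0,"rx":0,"ry":0,"rz":0,"hand":0},
])

```text
time: 10.28
tool_pos: [0.6584, 0.0627, 0.1372]
ee_rot: [-1.571, -0.001, 0.122]
wrist_force: [0.4, -0.7, -2.3]
width: 0.0118
```

Call:
play_rows([
  {"x":0,"y":0,"z":-0.001,"rx":0,"ry":0,"rz":0,"hand":0},
  {"x":0,"y":0,"z":0,"rx":0,"ry":0,"rz":0,"hand":0},
  {"x":0,"y":0,"z":0,"rx":0,"ry":0,"rz":0,"hand":0},
])

```text
time: 10.65
tool_pos: [0.6585, 0.0628, 0.137]
ee_rot: [-1.571, -0.002, 0.122]
wrist_force: [-0.4, 1.1, 2.8]
width: 0.0119
```

The force has flipped to +2.8 N, so the crown rests on the bar. I'll release gently.

Call:
play_rows([
  {"x":0,"y":0,"z":0,"rx":0,"ry":0,"rz":0,"hand":0.014},
  {"x":0,"y":0,"z":0,"rx":0,"ry":0,"rz":0,"hand":0.018},
  {"x":0,"y":0,"z":0,"rx":0,"ry":0,"rz":0,"hand":0.025},
  {"x":0,"y":0,"z":0,"rx":0,"ry":0,"rz":0,"hand":0.04},
  {"x":0,"y":0,"z":0,"rx":0,"ry":0,"rz":0,"hand":0.06},
  {"x":0,"y":0,"z":0,"rx":0,"ry":0,"rz":0,"hand":0.06},
  {"x":0,"y":0,"z":0,"rx":0,"ry":0,"rz":0,"hand":0.06},
  {"x":0,"y":0,"z":0,"rx":0,"ry":0,"rz":0,"hand":0.06},
])

```text
time: 11.65
tool_pos: [0.6583, 0.0627, 0.136]
ee_rot: [-1.571, -0.0, 0.122]
wrist_force: [-0.3, 0.2, -0.1]
width: 0.0598
```

```bash
python3 g.py 7
```

```text
[0.65823301 0.062729   0.13601895] [-1.57079619e+00 -1.11928506e-04  1.22234688e-01] [ 9.29993580e-03  3.46080781e-01  1.14153194e+00  1.27976583e-05
  1.65386873e+00 -1.12933690e-01] [ 0.08089642 -0.29186278 -0.04229055] 0.05997509440894065
```

View pics/wrist_7.png

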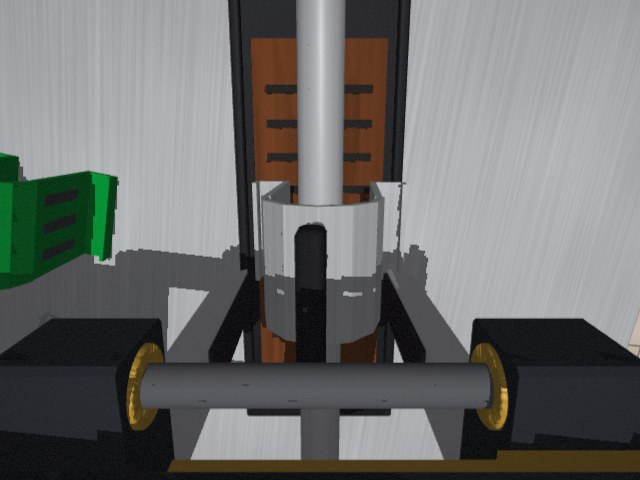

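The wrist view shows the grip (312,290) free between the open fingers, with a slight lean and clearance on both sides. I'll retract straight up, then back.

Call:
play_rows([
  {"x":0,"y":0,"z":0.015,"rx":0,"ry":0,"rz":0,"hand":0.06},
  {"x":0,"y":0,"z":0.03,"rx":0,"ry":0,"rz":0,"hand":0.06},
  {"x":0,"y":0,"z":0.04,"rx":0,"ry":0,"rz":0,"hand":0.06},
  {"x":0,"y":0,"z":0.04,"rx":0,"ry":0,"rz":0,"hand":0.06},
  {"x":-0.05,"y":0,"z":0,"rx":0,"ry":0,"rz":0,"hand":0.06},
  {"x":-0.05,"y":0,"z":0,"rx":0,"ry":0,"rz":0,"hand":0.06},
  {"x":-0.05,"y":0,"z":0,"rx":0,"ry":0,"rz":0,"hand":0.06},
  {"x":-0.05,"y":0,"z":0,"rx":0,"ry":0,"rz":0,"hand":0.06},
])

```text
time: 12.8
tool_pos: [0.4568, 0.0627, 0.2625]
ee_rot: [-1.571, -0.002, 0.122]
wrist_force: [-1.0, -0.4, 0.6]
width: 0.0597
```

Call:
play_rows([
  {"x":-0.04,"y":0,"z":0,"rx":0,"ry":0,"rz":0,"hand":0.06},
  {"x":0,"y":0,"z":0,"rx":0,"ry":0,"rz":0,"hand":0.06},
  {"x":0,"y":0,"z":0,"rx":0,"ry":0,"rz":0,"hand":0.06},
  {"x":0,"y":0,"z":0,"rx":0,"ry":0,"rz":0,"hand":0.06},
])

```text
time: 13.3
tool_pos: [0.4191, 0.0626, 0.261]
ee_rot: [-1.571, 0.0, 0.122]
wrist_force: [0.6, -0.5, -0.0]
width: 0.0599
```

```bash
python3 g.py 8; python3 - <<'E'
import cv2,numpy as np
from h import cloud
a=cv2.imread('pics/scene_8.png')[60:360,170:490];cv2.imwrite('pics/scene_8c.png',cv2.resize(a,(640,600)))
s=dict(np.load('top_8.npz'));W=cloud(s);z=W[...,2]
a=np.radians(7);R=np.array([[np.cos(a),-np.sin(a)],[np.sin(a),np.cos(a)]])
q=(W[...,:2]-[.6585,.0627])@R
m=(abs(q[...,0])<.06)&(abs(q[...,1])<.08)
def f(k,t):
    p=q[k]*1000; 
    if len(p)>10: print(t,len(p),cv2.minAreaRect(p.astype(np.float32)),'z',np.percentile(z[k],[5,50,95]).round(4))
f(m&(z>.172)&(z<.21),'grip'); f(m&(z>.125)&(z<.162),'crown'); f(m&(z>.058)&(z<.08),'ledges')
m=(abs(W[...,0]-.44)<.06)&(abs(W[...,1]+.094)<.06)&(z>.1)&(z<.14); print('narrow',m.sum(),cv2.minAreaRect((W[m][:,:2]*1000).astype(np.float32)) if m.sum() else 0)
E
```

```text
[0.41881301 0.06264994 0.26058911] [-1.57069450e+00  1.09723167e-03  1.22071768e-01] [ 1.44454362e-02 -1.96157530e-01  1.47437201e+00 -1.73727420e-05
  1.86447999e+00 -1.07631296e-01] [ 0.25670833  0.61933642 -0.39418534] 0.060312492052029675
grip 350 ((-3.9577271938323975, 0.5922813415527344), (62.918636322021484, 13.00722599029541), 89.99005889892578) z [0.1847 0.1914 0.1934]
crown 1960 ((1.4105033874511719, 0.03588104248046875), (159.9228973388672, 64.94060516357422), 89.85308837890625) z [0.1339 0.1496 0.1548]
ledges 243 ((6.683010101318359, 0.2739295959472656), (104.244140625, 69.41754150390625), 0.007208750117570162) z [0.0592 0.066  0.0768]
narrow 37 ((453.8115539550781, -73.46538543701172), (5.051270484924316, 18.499849319458008), 2.1082730293273926)
```

View pics/scene_8c.png

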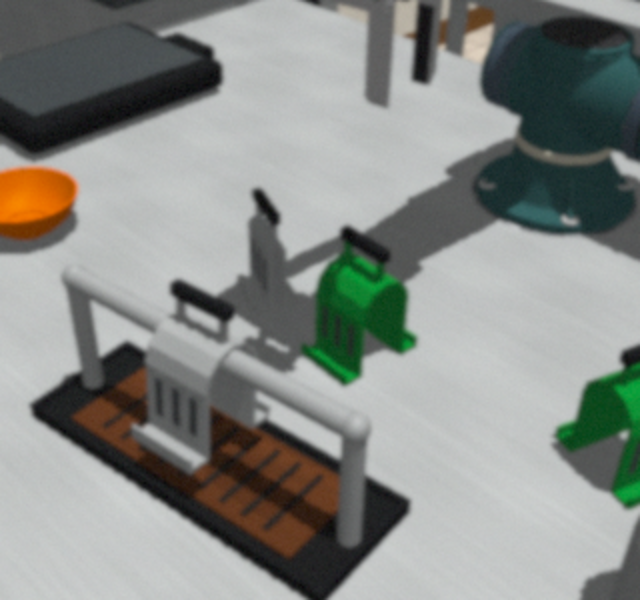

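The rack hangs on the bar with a leg each side (crop (190,370)), leaning about 5°, and the narrow rack stands at crop (265,235). I'll wait a second and re-measure to see whether the lean is steady.

Call:
play_rows([
  {"x":0,"y":0.04,"z":0,"rx":0,"ry":0,"rz":0,"hand":0.06},
  {"x":0,"y":0.05,"z":0,"rx":0,"ry":0,"rz":0,"hand":0.06},
  {"x":0,"y":0.05,"z":0,"rx":0,"ry":0,"rz":0,"hand":0.06},
  {"x":0,"y":0,"z":0,"rx":0,"ry":0,"rz":0,"hand":0.06},
  {"x":0,"y":0,"z":0,"rx":0,"ry":0,"rz":0,"hand":0.06},
  {"x":0,"y":0,"z":0,"rx":0,"ry":0,"rz":0,"hand":0.06},
  {"x":0,"y":0,"z":0,"rx":0,"ry":0,"rz":0,"hand":0.06},
  {"x":0,"y":0,"z":0,"rx":0,"ry":0,"rz":0,"hand":0.06},
])

```text
time: 14.45
tool_pos: [0.4184, 0.202, 0.2612]
ee_rot: [-1.571, -0.0, 0.121]
wrist_force: [0.1, 0.1, -0.1]
width: 0.0599
```

```bash
python3 - <<'E'
import cv2,numpy as np
from h import cloud
from bench import snapshot
a=np.radians(7);R=np.array([[np.cos(a),-np.sin(a)],[np.sin(a),np.cos(a)]])
for i in range(5):
    s=snapshot('top');W=cloud(s);z=W[...,2]
    q=(W[...,:2]-[.6585,.0627])@R; m=(abs(q[...,0])<.06)&(abs(q[...,1])<.08)
    for k,t in((m&(z>.172)&(z<.21),'grip'),(m&(z>.058)&(z<.08),'ledges')):
        r=cv2.minAreaRect((q[k]*1000).astype(np.float32)); print(t,np.round(r[0],1),np.round(r[1],1),np.median(z[k]).round(4),end=' | ')
    m=(abs(W[...,0]-.44)<.05)&(abs(W[...,1]+.094)<.05)&(z>.1)&(z<.14); print('narrow',cv2.minAreaRect((W[m][:,:2]*1000).astype(np.float32)) if m.sum() else 0)
cv2.imwrite('pics/top_9.png',s['color'][:,:,::-1])
E
```

```text
grip [-3.7  0.5] [13.  63.1] 0.1911 | ledges [6.6 0.3] [104.8  69.4] 0.0659 | narrow ((440.5777587890625, -94.36185455322266), (64.56410217285156, 12.123019218444824), 66.51095581054688)
grip [-4.1  0.7] [62.7 12.6] 0.1913 | ledges [6.9 0.4] [104.9  69.1] 0.0655 | narrow ((440.6737976074219, -94.12284851074219), (63.7835578918457, 12.194928169250488), 66.9306640625)
grip [-4.   0.6] [12.9 62.9] 0.1914 | ledges [6.9 0.4] [104.9  69.1] 0.0654 | narrow ((440.60125732421875, -94.26429748535156), (64.30089569091797, 12.174992561340332), 66.25430297851562)
grip [-4.2  0.6] [12.2 62.8] 0.1913 | ledges [6.8 0.3] [104.8  69.3] 0.0656 | narrow ((440.7352294921875, -93.97413635253906), (63.679447174072266, 12.095169067382812), 66.44660949707031)
grip [-4.   0.7] [12.6 62.7] 0.1913 | ledges [6.5 0.3] [104.4  69.3] 0.0658 | narrow ((440.6373291015625, -94.21542358398438), (64.2169418334961, 12.019745826721191), 66.76214599609375)
```

View pics/top_9.png

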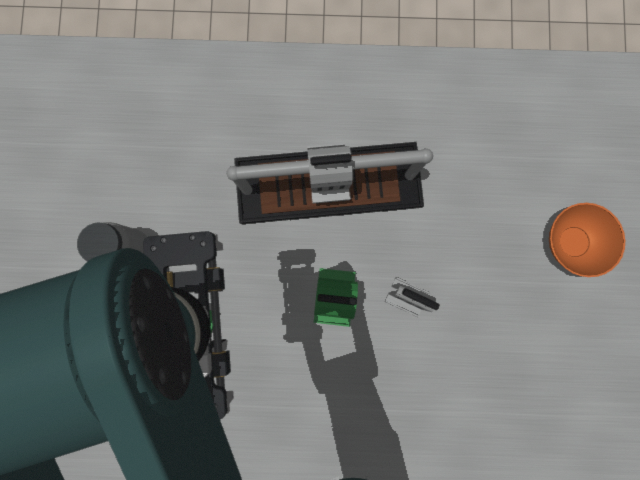

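The rack is steady at (331,172), on the middle of the bar: the lean is constant at about 5° (limit 15°), and it is within 1 mm along the bar. The narrow rack at (413,297) has not moved, and the gripper is clear.

```bash
python3 -c "
from bench import workorder
print(workorder.close_job())"
```

```text
the job is handed in; nothing more can be done
None
```

The wide steel rack is hanging over the middle of the drying rail with one leg on each side of the bar, and the job is handed in. It took about 15 s of the 42 s, and no verdict was reported.

**What I did:** I picked out the steel wide rack between the green look-alikes and gripped its black grip. I lifted its origin to about 0.19 m, turned it −19.4°, and lowered it until the wrist force showed the crown resting on the bar. Then I released it and backed away.

**Last checks:**
- **Wide rack:** it is at rest, about 1 mm off the middle along the bar. Origin about 7 mm across the bar, both within limits, and its y axis lies along the bar.
- **Lean:** it hangs about 5° off level rather than perfectly level. That was steady over five pictures and is under the 15° limit.
- **Narrow rack:** within 1 mm of where it started.
- **Gripper:** clear of everything, with wrist force about 0.

**What disagreed:** the first grasp closed on nothing, just above the grip. Camera depth put the fingertips about 30 mm above the reported TCP height. I allowed for that offset from then on, and the second grasp held.

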